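Stand the fallen lens displays back up

ROBOT

A 6-joint arm with a two-finger parallel gripper is mounted at the origin on the work surface. World frame = base frame: x ahead of the robot, y to its left, z up, the work surface at z = 0. Lengths are in m, angles in rad, forces in N, time in s.
With the tool pointing down it reaches from about 0.3 to 0.775 m from the base axis. Payload 14.6 kg.
Tool frame: the origin (TCP) lies midway between the tips of the shut fingers; the grasp point (between the pads) lies 19 mm behind it (tcp_to_grasp is the distance from the TCP to the grasp point, in m); z points along the fingers, y is the line along which they close (so a half turn about z gives the same grasp; the last joint's range is limited). The gripper opens to 94 mm and grips with 3 to 60 N. Pads are 16 mm wide; open, the fingers measure 119 mm over their backs; the gripper's body (75 mm by 177 mm) begins 78 mm behind the grasp point.
Start: joints at [-1.251, 0.3, 1.521, -0, 1.321, -0.067], TCP at [0.207, -0.509, 0.205] pointing down, gripper open.
Joint ranges: [-3.03, 3.03], [-0.79, 2.21], [0.23, 2.52], [-1.04, 4.18], [0, 3.07], [-2.55, 2.55]. Speed limits (rad/s): [2.22, 2.22, 2.57, 3.14, 3.14, 3.14].

INTERFACE

Orientations are given as [roll, pitch, yaw] about the fixed x, y, z axes, in that order (R = Rz(yaw) Ry(pitch) Rx(roll)).
In Python, from station import * gives the robot as it stands.
- The arm moves only by the tool send_rows, never from a script. Its argument "motion" is a list of rows, each a list of 3 entries, a list of its own where there are three numbers: the shift along the tool's x, y, z in units of 0.03 m (1.0 is 0.03 m), then the turn, a rotation vector about the tool's x, y, z in units of 0.12 rad (1.0 is 0.12 rad), then the opening, from -1 (shut) to 1 (fully open). In form: [[[x, y, z], [rx, ry, rz], grip], ...]. A call has 1 to 12 rows; each row shifts and turns the commanded pose from where the row before left it, along the tool's axes as they then stand; what a row does not reach is not made up. A row lasts 1/10 s, in which the tool goes at most 50 mm and 8.59 degrees, less where a joint would pass 70% of its speed; a pose out of reach is approached as far as the arm can. A call with a number of a shift or a turn outside -1 to 1 is refused whole. A call with a gripper value outside its range is refused whole. The fingers move at their own pace and stop on an object; "squeeze" is the grip in N (left out, the last holds). Time passes only in rows, so rows that do not move let the fingers close. It gives the time, the measured TCP pose, the force, the opening and the grip force at its end, in the units of the state.
- get_obs(): the state, without advancing time (a new reading comes with each control period).
- camera(name): name is "side" or "top" or "wrist"; returns a dict with "pixels" (480x640x3 uint8, red, green, blue), "depth" (480x640 float32, m along the optical axis (not along the pixel's ray), 0 where there is no reading), "fx", "fy", "cx", "cy" (pixels), "dist" ([k1, k2, p1, p2, k3] as OpenCV has them; the pictures are not rectified), "rvec" (rotation vector, rad) and "tvec" (3), from world to camera coordinates, as OpenCV has them. Camera axes: x right, y down, z forward; pixel columns grow to the right and rows downward; lengths in m; the calibration is good to about 2 mm. A picture is of the moment at which its call begins.
- hand_in(): hands the job in; it is judged then, once.
The state is a dict: "time_s": time; "qpos": joint angles; "joint_vel": joint speeds; "tau": joint torques, N m; "ee_pos": TCP position; "eef_rot": TCP orientation; "force": force on the tool from outside, world axes, zero at the start; "moment": the same for the moment, N m; "grip_width": finger opening in m; "grip_force": force on a finger pad.
Only numpy, scipy, OpenCV 4.12 (cv2) and the standard library are available. Lean on these libraries where they do the work, as an engineer would, in place of code of your own. Each camera call takes 0.05 s, during which the arm holds its last target. There are 200 camera calls.

TASK

The display stands with the orange and the blue lens have fallen on their backs on the design desk. Push each one back up with the fingers, so that it stands upright on its foot where it fell, within about 5 cm of where its heel lay; do not pick the stands up or carry them. Leave everything else on the desk where it is.

Things in the scene. Friction and masses are not known exactly. Their poses are not given: they have to be found in the camera images.
- orange_stand: rigid L-shaped display stand with orange lens, fallen on its back, 0.5 to 0.85 kg. Origin: middle of the heel, the edge where the foot's underside meets the upright's back; on the desk both fallen and standing. x: from the foot's underside to the upright's head (level now, straight up when standing). y: along the heel. z: from heel to toe, the way the lens faces (up now, level when standing)
- orange_push (a point): point on the inner face of the orange stand's heavy metal foot, 20 mm short of the toe edge; x 10, y 0, z 60 mm. The fallen foot is a wall at x 0 to 10 mm, 90 wide, 80 mm high. 1 to 4 N here towards the stand's -x roll it over its heel; past some 25 degrees it drops onto its foot by itself, its upright swinging up behind the pusher
- orange_head (a point): middle of the head end of the orange stand's light wooden upright, back face; x 120, y 0, z 0 mm. The upright is a plate 90 wide, 5 mm thick, flat on the desk from the foot to here; a sunglass lens about 135 mm wide sits over it at x 65 to 110 mm, up to 30 mm above its back face
- blue_stand: rigid L-shaped display stand with blue lens, fallen on its back, 0.5 to 0.85 kg. Origin: middle of the heel, the edge where the foot's underside meets the upright's back; on the desk both fallen and standing. x: from the foot's underside to the upright's head (level now, straight up when standing). y: along the heel. z: from heel to toe, the way the lens faces (up now, level when standing)
- blue_push (a point): point on the inner face of the blue stand's heavy metal foot, 20 mm short of the toe edge; x 10, y 0, z 60 mm. The fallen foot is a wall at x 0 to 10 mm, 90 wide, 80 mm high. 1 to 4 N here towards the stand's -x roll it over its heel; past some 25 degrees it drops onto its foot by itself, its upright swinging up behind the pusher
- blue_head (a point): middle of the head end of the blue stand's light wooden upright, back face; x 120, y 0, z 0 mm. The upright is a plate 90 wide, 5 mm thick, flat on the desk from the foot to here; a sunglass lens about 135 mm wide sits over it at x 65 to 110 mm, up to 30 mm above its back face
- grey_stand: a stand of the same kind with a dark grey, nearly black lens, already standing upright; origin at the bottom of the middle of its back edge; 120 mm high; it is right as it is
- case: dark hard glasses case, 65 x 165 x 50 mm, lying flat; origin at the centre of its underside
- pen: black pen, 140 mm long, 12 mm thick, lying on the desk; origin under its middle, x along it
- sunglasses: pair of sunglasses with open temples and green lenses, about 140 mm wide, 130 mm deep, 45 mm high; origin under the middle of its front, temples towards its +x
- lens_blank: amber round lens blank, 70 mm across, 10 mm thick, lying flat; origin at the centre of its underside
- loupe: black eye loupe, 48 mm across, 42 mm high; origin at the centre of its underside
- cup: white ceramic cup, 74 mm across, 95 mm high; origin at the centre of its underside
Mind the look-alikes: they are no part of the job. What is shaped like the orange_stand but red or yellow is not meant.

How it is judged:
At the end, for the whole second after the job is handed in: The orange and the blue stand both stand upright on their feet (within 0.08 rad, heel within 8 mm of the desk), at rest, each heel within 70 mm of where it lay; the grey stand is still upright and no other listed thing has moved more than 25 mm (angle between each of orange_stand, blue_stand's own x axis and vertical below 0.08 rad and height (world z) of each of orange_stand, blue_stand below 0.008 m and distance of each of orange_stand, blue_stand from where it was at the start of the episode below 0.07 m and linear speed of each of orange_stand, blue_stand below 0.02 m/s and angular speed of each of orange_stand, blue_stand below 0.1 rad/s and angle between grey_stand's own z axis and vertical below 0.08 rad and distance of each of grey_stand, case, pen, sunglasses, lens_blank, loupe, cup from where it was at the start of the episode below 0.025 m); the robot touches nothing.
It fails at once if the orange stand is picked up (its heel rises more than 25 mm off the desk) (height (world z) of orange_stand above 0.025 m).
It fails at once if the blue stand is picked up (its heel rises more than 25 mm off the desk) (height (world z) of blue_stand above 0.025 m).
It fails at once if a fallen stand is carried or shoved away (its heel goes more than 120 mm from where it lay) (distance of any of orange_stand, blue_stand from where it was at the start of the episode above 0.12 m).
It fails at once if another thing on the desk is shifted by more than 25 mm or the grey stand is knocked over (distance of any of grey_stand, case, pen, sunglasses, lens_blank, loupe, cup from where it was at the start of the episode above 0.025 m or angle between grey_stand's own z axis and vertical above 0.5 rad).
It also fails if it takes over 48 s, if anything falls off the work surface, if the arm or the gripper's body presses on something with over 40 N, if the wrist force passes 120 N, or if a joint passes its speed limit or range.

## Working session

There is one attempt and no reset: what is moved stays moved. The work goes in short steps, Python scripts to look and compute and a tool call to move; the robot and the scene stay as the last step left them, time stands still between calls to the robot, and variables do not carry over. Pictures are saved under pics/ and viewed, at most 10 in all, crops included, and the job is handed in when it is done.

Besides the shell and the picture viewer there is one more tool, called as name([rows], argument=value, ...), one row to a line, values as JSON. send_rows: Moves the arm, as the interface text tells. Its arguments: {"type":"object","properties":{"motion":{"type":"array"},"squeeze":{"type":"number"}},"required":["motion"]}

```bash
mkdir -p pics; cat > h.py <<'E'
from station import *
import numpy as np, cv2
def snap(n,f):
    c=camera(n); cv2.imwrite('pics/%s.png'%f,c['pixels'][:,:,::-1]); np.savez('pics/%s.npz'%f,**c); return c
def world(c,u,v,d=None):
    K=np.array([[c['fx'],0,c['cx']],[0,c['fy'],c['cy']],[0,0,1.]])
    p=cv2.undistortPoints(np.array([[[u,v]]],float),K,np.array(c['dist']))[0,0]
    if d is None:
        w=c['depth'][int(v)-1:int(v)+2,int(u)-1:int(u)+2]; d=np.median(w[w>0])
    R=cv2.Rodrigues(np.array(c['rvec']))[0]
    return R.T@(np.array([p[0]*d,p[1]*d,d])-np.array(c['tvec']).ravel())
E
python3 - <<'E'
from h import *
snap('top','top1');snap('side','side1');print(get_obs())
E
```

```text
{'time_s': 0.1, 'qpos': array([-1.25057931e+00,  3.00436063e-01,  1.52153909e+00, -2.66554838e-05,
        1.32074171e+00, -6.65725190e-02]), 'joint_vel': array([-0.00075897,  0.00028745, -0.00250633, -0.00029544,  0.00023997,
        0.00171123]), 'tau': array([ 1.35313123e-03, -5.32639360e+01, -3.53284621e+01,  7.08897924e-02,
        2.34468776e-02, -4.79584628e-05]), 'ee_pos': array([ 0.20739321, -0.50912256,  0.20492333]), 'eef_rot': array([-3.14046922e+00, -4.90240826e-05,  3.86796115e-01]), 'force': array([ 0.48648755, -0.22703246, -0.83345819]), 'moment': array([-0.00196806,  0.06603962,  0.06717052]), 'grip_force': 0.0, 'grip_width': 0.0938680614818711}
```

View pics/top1.png

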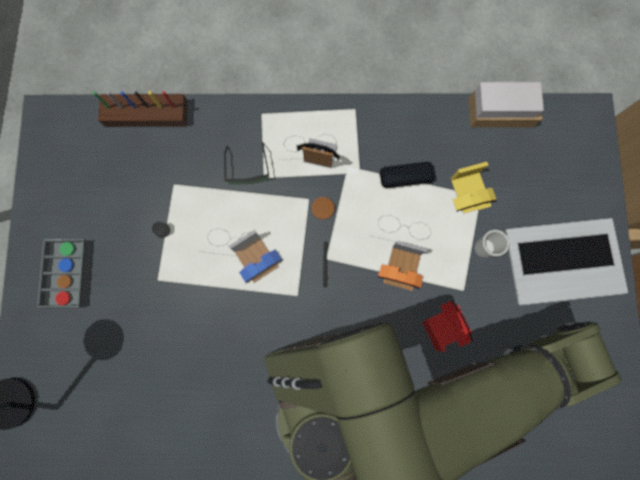

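View pics/side1.png

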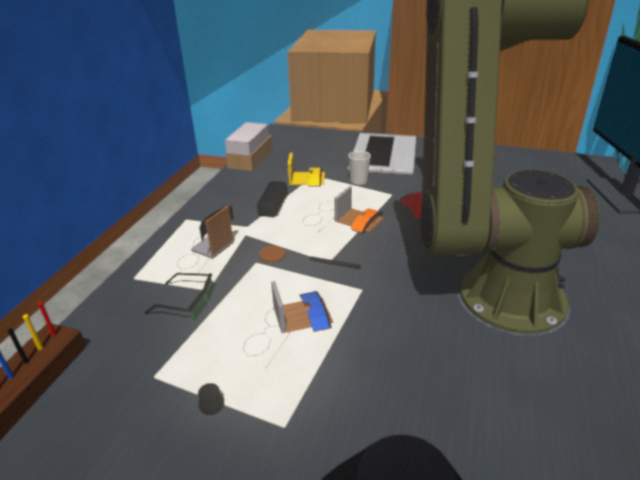

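Top view: the arm's base is at about (320,447). The fallen look-alikes are orange (402,265), blue (257,256), red (447,327) and yellow (473,188). Orange and blue match the task by lens colour, while red and yellow are decoys. The grey stand is upright at (318,153). Both feet, at (408,246) and (250,240), point away from the robot. I'll confirm this in an enlarged crop.

```bash
python3 - <<'E'
from h import *
c=dict(np.load('pics/top1.npz'))
im=c['pixels'][:,:,::-1]
a=cv2.resize(im[220:300,220:300],(400,400),interpolation=cv2.INTER_CUBIC)
b=cv2.resize(im[220:300,365:445],(400,400),interpolation=cv2.INTER_CUBIC)
s=np.load('pics/side1.npz')['pixels'][:,:,::-1]
cc=cv2.resize(s[275:345,255:345],(400,200*70//45),interpolation=cv2.INTER_CUBIC)
d=cv2.resize(s[180:250,320:410],(400,200*70//45),interpolation=cv2.INTER_CUBIC)
h=min(200,cc.shape[0])
cv2.imwrite('pics/crop1.png',np.hstack([a,b]))
cv2.imwrite('pics/crop2.png',np.hstack([cc,d]))
for p in [(220,300),(320,280)]: print(world(c,*p))
E
```

```text
[ 0.33735114  0.29788808 -0.0021727 ]
[ 3.95752912e-01 -6.17400659e-05 -2.58780660e-03]
```

View pics/crop1.png

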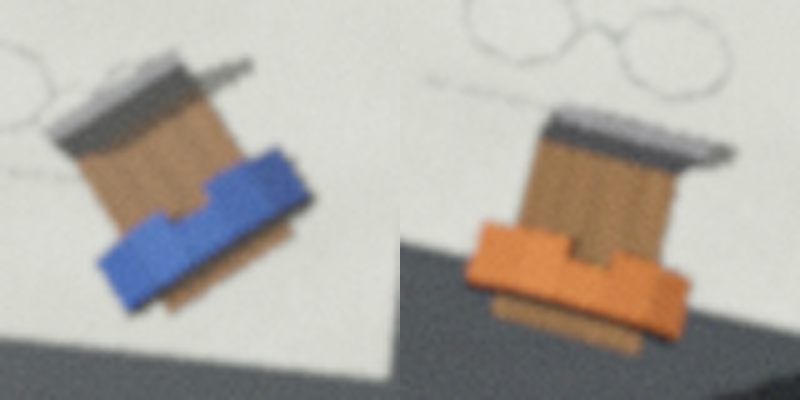

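View pics/crop2.png

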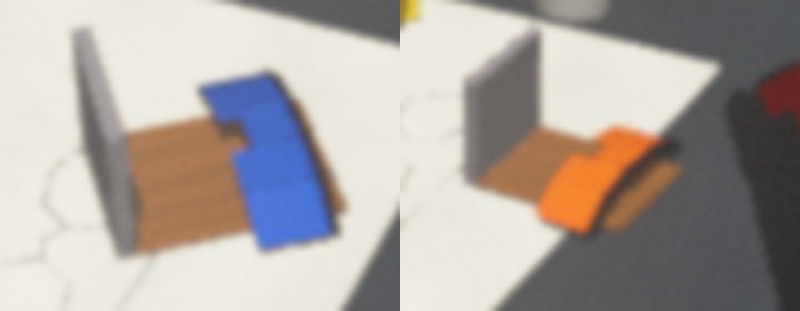

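The crops confirm the orange and blue lenses, with each foot wall standing up on the side away from the lens. In the left crop, the blue toe edge runs (48,130)–(175,55) and its head corners are (168,310) and (290,230). The orange toe edge runs (557,105)–(690,143), with head corners (495,315) and (640,352). Next I'll turn these into positions.

```bash
cat >> h.py <<'E'
def atz(c,u,v,z):
    a=world(c,u,v,0.2); b=world(c,u,v,1.5); return a+(z-a[2])/(b[2]-a[2])*(b-a)
def ray(c,u,v): 
    a=world(c,u,v,0.2); b=world(c,u,v,1.5); return a,(b-a)/np.linalg.norm(b-a)
def tri(c1,p,c2,q):
    a,d=ray(c1,*p); b,e=ray(c2,*q); s=np.linalg.lstsq(np.c_[d,-e],b-a,rcond=None)[0]
    return (a+s[0]*d+b+s[1]*e)/2, np.linalg.norm(a+s[0]*d-b-s[1]*e)
E
python3 - <<'E'
from h import *
np.set_printoptions(precision=4,suppress=True)
c=dict(np.load('pics/top1.npz')); s=dict(np.load('pics/side1.npz'))
for n,ox,pts in [('blue',220,[((48,130),.08),((175,55),.08),((168,310),.005),((290,230),.005)]),('orange',365-80,[((557,105),.08),((690,147),.08),((495,315),.005),((640,352),.005)])]:
    P=[atz(c,ox+u/5,220+v/5,z) for (u,v),z in pts]
    t=(P[0]+P[1])/2; h=(P[2]+P[3])/2
    print(n,'toe',t,'head',h,'len',np.linalg.norm((t-h)[:2]),'w',np.linalg.norm(P[0]-P[1]),np.linalg.norm(P[2]-P[3]))
    d=(t-h)[:2];print(' axis yaw(toward -x)',np.arctan2(d[1],d[0]),'perp',np.arctan2(*( (P[0]-P[1])[1::-1])),np.arctan2(*((P[2]-P[3])[1::-1])))
S=lambda u,v,ox,oy:(ox+u/4.444,oy+v/4.443)
for nm,p,q in [('blueL',(220+48/5,220+26),S(125,135,255,275)),('blueR',(220+35,220+11),S(80,30,255,275)),('oL',(285+557/5,241),S(66,80,320,180)),('oR',(285+690/5,220+147/5),S(135,30,320,180))]:
    print(nm,tri(c,p,s,q))
for n,z in dict(grey=(318,155),cup=(495,243),case=(408,175),pen=(325,265),blank=(322,208)).items(): print(n,world(c,*z))
E
```

```text
blue toe [0.5085 0.222  0.08  ] head [0.4138 0.1619 0.005 ] len 0.11222190571780287 w 0.08370435895223594 0.08652482900079973
 axis yaw(toward -x) 0.5660363519808986 perp 2.115009544214659 2.154498455619618
orange toe [ 0.4873 -0.2568  0.08  ] head [ 0.3741 -0.234   0.005 ] len 0.11543015500350201 w 0.07929743765860635 0.08878736014032478
 axis yaw(toward -x) -0.1986050993273291 perp 1.2549833946365028 1.3156306731615202
blueL (array([0.4845, 0.2573, 0.0794]), np.float64(0.004895356308860769))
blueR (array([0.5315, 0.1868, 0.0781]), np.float64(0.0020059227580471435))
oL (array([ 0.4993, -0.2189,  0.0815]), np.float64(0.00012534576071113055))
oR (array([ 0.473 , -0.2938,  0.0838]), np.float64(0.002815878062990922))
grey [0.7554 0.0046 0.0875]
cup [ 0.5022 -0.5245  0.0233]
case [ 0.7062 -0.2658  0.0488]
pen [ 0.4396 -0.0152  0.0095]
blank [ 0.6156 -0.0071  0.0058]
```

send_rows([
  [[0.9, -0.4, 0], [0, 0, 0], -1],
  [[0.9, -0.4, 0], [0, 0, 0], -1],
  [[0.9, -0.4, 0], [0, 0, 0], -1],
  [[0.9, -0.4, 0], [0, 0, 0], -1],
  [[0.9, -0.4, 0], [0, 0, 0], -1],
  [[0.9, -0.4, 0], [0, 0, 0], -1],
  [[0.9, -0.4, 0], [0, 0, 0], -1],
  [[0.9, -0.4, 0], [0, 0, 0], -1],
  [[0.9, -0.4, 0], [0, 0, 0], -1],
  [[0.9, -0.4, 0], [0, 0, 0], -1],
  [[0.9, -0.4, 0], [0, 0, 0], -1],
  [[0.9, -0.4, 0], [0, 0, 0], -1],
])

```text
time_s: 1.3
ee_pos: [0.4538, -0.2527, 0.2052]
eef_rot: [-3.141, 0.0, 0.387]
force: [0.4, 0.1, -0.1]
grip_width: 0.002
grip_force: 0.0
```

send_rows([
  [[0, 0, 0], [0, 0, 0.9], -1],
  [[0, 0, 0], [0, 0, 0.9], -1],
  [[0, 0, 0], [0, 0, 0.9], -1],
  [[0, 0, 0], [0, 0, 0.9], -1],
  [[0, 0, 0], [0, 0, 0.9], -1],
  [[0, 0, 0], [0, 0, 0.8], -1],
  [[0, 0, 0], [0, 0, 0], -1],
  [[0, 0, 0], [0, 0, 0], -1],
])

```text
time_s: 2.1
ee_pos: [0.4531, -0.2537, 0.2053]
eef_rot: [-3.141, 0.0, -0.246]
force: [-0.3, 0.8, -0.9]
grip_width: 0.0003
grip_force: 0.0
```

```bash
python3 - <<'E'
from h import *
c=snap('wrist','w1'); o=get_obs(); print(o['ee_pos'],o['eef_rot'],o['time_s'],o['grip_width'])
E
```

```text
[ 0.45315239 -0.25373306  0.20530093] [-3.14146309e+00  3.18641668e-04 -2.46483649e-01] 2.15 0.000652451437627857
```

View pics/w1.png

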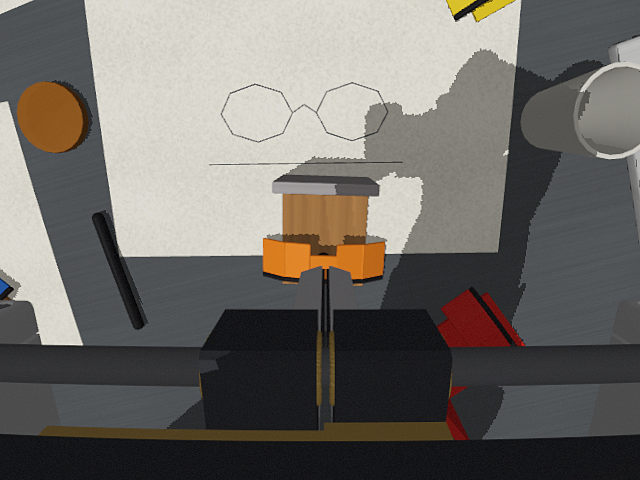

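The wrist view shows the foot's toe edge from (273,182) to (379,182), square to the tool and centred at about (326,185), just left of the fingers. I'll check positions with depth.

```bash
python3 - <<'E'
from h import *
np.set_printoptions(precision=4,suppress=True)
c=dict(np.load('pics/w1.npz'))
p=np.array([.4532,-.2537,.2053]);y=-.2465
R=np.array([[np.cos(y),np.sin(y)],[np.sin(y),-np.cos(y)]])
for n,q in dict(L=(278,188),M=(326,188),R=(374,190),outer=(326,178),orangeL=(275,245),orangeC=(323,262),oRear=(300,278),wood=(326,215)).items():
    w=world(c,*q); print(n,w,'tool xy',R.T@(w-p)[:2])
E
```

```text
L [ 0.4978 -0.2246  0.079 ] tool xy [ 0.0362 -0.0391]
M [ 0.488  -0.2635  0.0793] tool xy [0.0362 0.001 ]
R [ 0.4767 -0.3019  0.0798] tool xy [0.0346 0.041 ]
outer [ 0.4921 -0.2646  0.0324] tool xy [0.0404 0.0011]
orangeL [ 0.4368 -0.196   0.0179] tool xy [-0.03   -0.0519]
orangeC [ 0.4098 -0.2408  0.0281] tool xy [-0.0452 -0.0019]
oRear [ 0.4655 -0.2447  0.2213] tool xy [ 0.0097 -0.0117]
wood [ 0.4521 -0.2547  0.0046] tool xy [-0.0008  0.0012]
```

Position and yaw are right: the inner face is about 31 mm ahead of the TCP and the lens starts about 24 mm behind it. Next I descend to z≈0.055.

send_rows([
  [[0, 0, 1], [0, 0, 0], -1],
  [[0, 0, 1], [0, 0, 0], -1],
  [[0, 0, 1], [0, 0, 0], -1],
  [[0, 0, 1], [0, 0, 0], -1],
  [[0, 0, 0.7], [0, 0, 0], -1],
  [[0, 0, 0.3], [0, 0, 0], -1],
  [[0, 0, 0], [0, 0, 0], -1],
])

```text
time_s: 2.85
ee_pos: [0.4529, -0.2536, 0.0547]
eef_rot: [-3.141, 0.002, -0.248]
force: [0.4, 0.2, 0.6]
grip_width: 0.0005
grip_force: 0.0
```

send_rows([
  [[0.3, 0, 0], [0, 0, 0], -1],
  [[0.3, 0, 0], [0, 0, 0], -1],
  [[0.2, 0, 0], [0, 0, 0], -1],
  [[0.2, 0, 0], [0, 0, 0], -1],
  [[0.2, 0, 0], [0, 0, 0], -1],
  [[0.2, 0, 0], [0, 0, 0], -1],
  [[0.2, 0, 0], [0, 0, 0], -1],
])

```text
time_s: 3.55
ee_pos: [0.5002, -0.2657, 0.0555]
eef_rot: [-3.142, -0.0, -0.249]
force: [-0.7, -0.2, -0.4]
grip_width: 0.0006
grip_force: 0.0
```

send_rows([
  [[0.2, 0, 0], [0, 0, 0], -1],
  [[0.2, 0, 0], [0, 0, 0], -1],
  [[0.2, 0, 0], [0, 0, 0], -1],
  [[0.3, 0, 0], [0, 0, 0], -1],
  [[0.3, 0, 0], [0, 0, 0], -1],
  [[0.2, 0, 0], [0, 0, 0], -1],
  [[0, 0, 0], [0, 0, 0], -1],
  [[0, 0, 0], [0, 0, 0], -1],
])

```text
time_s: 4.35
ee_pos: [0.5403, -0.2759, 0.0553]
eef_rot: [-3.141, 0.001, -0.249]
force: [1.2, -0.3, -0.4]
grip_width: 0.0008
grip_force: 0.0
```

```bash
python3 - <<'E'
from h import *
c=snap('side','s2')
im=c['pixels'][130:290,270:470,::-1]; cv2.imwrite('pics/s2c.png',cv2.resize(im,(750,600),interpolation=cv2.INTER_CUBIC))
E
```

```text
(no output)
```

View pics/s2c.png

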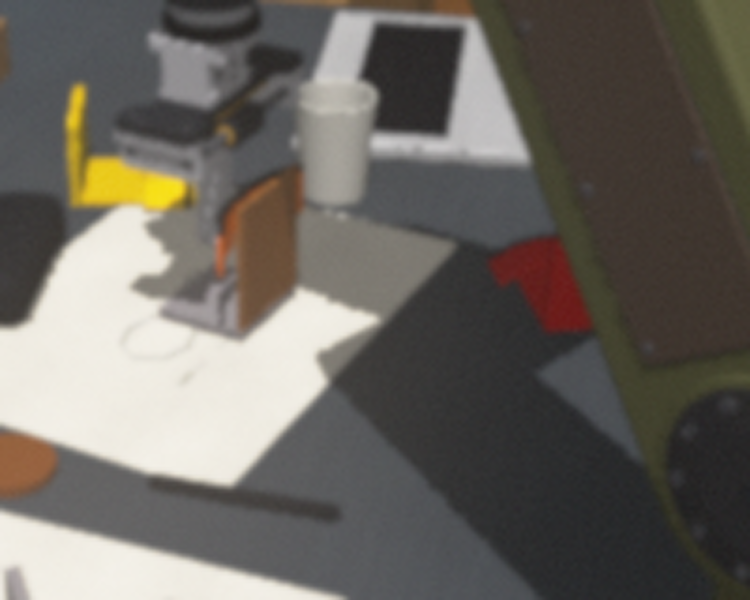

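Orange stands upright (crop, foot at (230,305)), and the fingers are in front of its lens. I'll ease forward and lift straight up.

send_rows([
  [[0.2, 0, 0], [0, 0, 0], -1],
  [[0, 0, -0.3], [0, 0, 0], -1],
  [[0, 0, -0.7], [0, 0, 0], -1],
  [[0, 0, -1], [0, 0, 0], -1],
  [[0, 0, -1], [0, 0, 0], -1],
  [[0, 0, -1], [0, 0, 0], -1],
  [[0, 0, -1], [0, 0, 0], -1],
  [[0, 0, 0], [0, 0, 0], -1],
])

```text
time_s: 5.2
ee_pos: [0.5474, -0.2781, 0.2107]
eef_rot: [3.14, -0.007, -0.249]
force: [0.3, -0.1, 0.4]
grip_width: 0.0006
grip_force: 0.0
```

send_rows([
  [[-0.36, -0.88, 0], [0, 0, 0], -1],
  [[-0.36, -0.88, 0], [0, 0, 0], -1],
  [[-0.36, -0.88, 0], [0, 0, 0], -1],
  [[-0.36, -0.88, 0], [0, 0, 0], -1],
  [[-0.36, -0.88, 0], [0, 0, 0], -1],
  [[-0.36, -0.88, 0], [0, 0, 0], -1],
  [[-0.36, -0.88, 0], [0, 0, 0], -1],
  [[-0.36, -0.88, 0], [0, 0, 0], -1],
  [[-0.36, -0.88, 0], [0, 0, 0], -1],
  [[-0.36, -0.88, 0], [0, 0, 0], -1],
  [[-0.36, -0.88, 0], [0, 0, 0], -1],
  [[-0.36, -0.88, 0], [0, 0, 0], -1],
])

```text
time_s: 6.4
ee_pos: [0.4983, 0.0626, 0.2054]
eef_rot: [3.142, 0.0, -0.249]
force: [0.5, -0.2, -0.1]
grip_width: 0.0003
grip_force: 0.0
```

send_rows([
  [[-0.36, -0.9, 0], [0, 0, 0], -1],
  [[-0.36, -0.9, 0], [0, 0, 0], -1],
  [[-0.36, -0.9, 0], [0, 0, 0], -1],
  [[-0.36, -0.9, 0], [0, 0, 0], -1],
  [[-0.36, -0.9, 0], [0, 0, 0], -1],
  [[0, 0, 0], [0, 0, -1], -1],
  [[0, 0, 0], [0, 0, -1], -1],
  [[0, 0, 0], [0, 0, -1], -1],
  [[0, 0, 0], [0, 0, -1], -1],
  [[0, 0, 0], [0, 0, -1], -1],
  [[0, 0, 0], [0, 0, -1], -1],
  [[0, 0, 0], [0, 0, -0.8], -1],
])

```text
time_s: 7.6
ee_pos: [0.4795, 0.2056, 0.2053]
eef_rot: [-3.141, 0.0, 0.572]
force: [-0.1, 1.0, 0.4]
grip_width: 0.0001
grip_force: 0.0
```

send_rows([
  [[0, 0, 0], [0, 0, 0], -1],
  [[0, 0, 0], [0, 0, 0], -1],
])

```text
time_s: 7.8
ee_pos: [0.4796, 0.2056, 0.2054]
eef_rot: [-3.142, 0.0, 0.564]
force: [-0.2, -0.3, -0.3]
grip_width: 0.0005
grip_force: 0.0
```

```bash
python3 - <<'E'
from h import *
c=snap('wrist','w2'); o=get_obs(); print(o['ee_pos'],o['eef_rot'],o['time_s'])
E
```

```text
[0.47964573 0.20564333 0.20536933] [-3.14151281e+00  1.75247089e-04  5.64008799e-01] 7.85
```

View pics/w2.png

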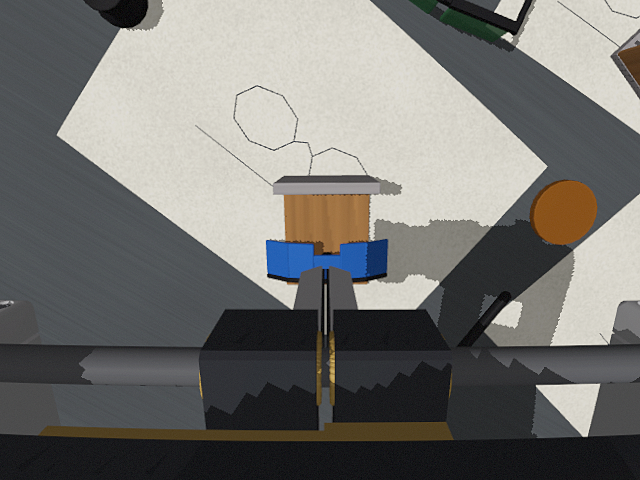

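The blue toe edge runs (273,188)–(380,188), square and centred, in practically the same relative pose as orange was. I'll repeat the same moves.

send_rows([
  [[0, 0, 1], [0, 0, 0], -1],
  [[0, 0, 1], [0, 0, 0], -1],
  [[0, 0, 1], [0, 0, 0], -1],
  [[0, 0, 1], [0, 0, 0], -1],
  [[0, 0, 0.7], [0, 0, 0], -1],
  [[0, 0, 0.3], [0, 0, 0], -1],
  [[0, 0, 0], [0, 0, 0], -1],
])

```text
time_s: 8.55
ee_pos: [0.4794, 0.2055, 0.0548]
eef_rot: [-3.141, 0.002, 0.566]
force: [0.0, -0.8, 0.2]
grip_width: 0.0003
grip_force: 0.0
```

send_rows([
  [[0.3, 0, 0], [0, 0, 0], -1],
  [[0.3, 0, 0], [0, 0, 0], -1],
  [[0.2, 0, 0], [0, 0, 0], -1],
  [[0.2, 0, 0], [0, 0, 0], -1],
  [[0.2, 0, 0], [0, 0, 0], -1],
  [[0.2, 0, 0], [0, 0, 0], -1],
  [[0.2, 0, 0], [0, 0, 0], -1],
])

```text
time_s: 9.25
ee_pos: [0.5207, 0.2317, 0.0555]
eef_rot: [-3.142, -0.0, 0.567]
force: [0.8, 0.2, 0.2]
grip_width: 0.0004
grip_force: 0.0
```

send_rows([
  [[0.2, 0, 0], [0, 0, 0], -1],
  [[0.2, 0, 0], [0, 0, 0], -1],
  [[0.2, 0, 0], [0, 0, 0], -1],
  [[0.3, 0, 0], [0, 0, 0], -1],
  [[0.3, 0, 0], [0, 0, 0], -1],
  [[0.2, 0, 0], [0, 0, 0], -1],
  [[0, 0, 0], [0, 0, 0], -1],
  [[0, 0, 0], [0, 0, 0], -1],
])

```text
time_s: 10.05
ee_pos: [0.5555, 0.2539, 0.0552]
eef_rot: [-3.141, 0.001, 0.567]
force: [0.6, -0.1, -0.1]
grip_width: 0.0003
grip_force: 0.0
```

```bash
python3 - <<'E'
from h import *
c=snap('side','s3')
im=c['pixels'][170:350,220:445,::-1]; cv2.imwrite('pics/s3c.png',cv2.resize(im,(750,600),interpolation=cv2.INTER_CUBIC))
E
```

```text
(no output)
```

View pics/s3c.png

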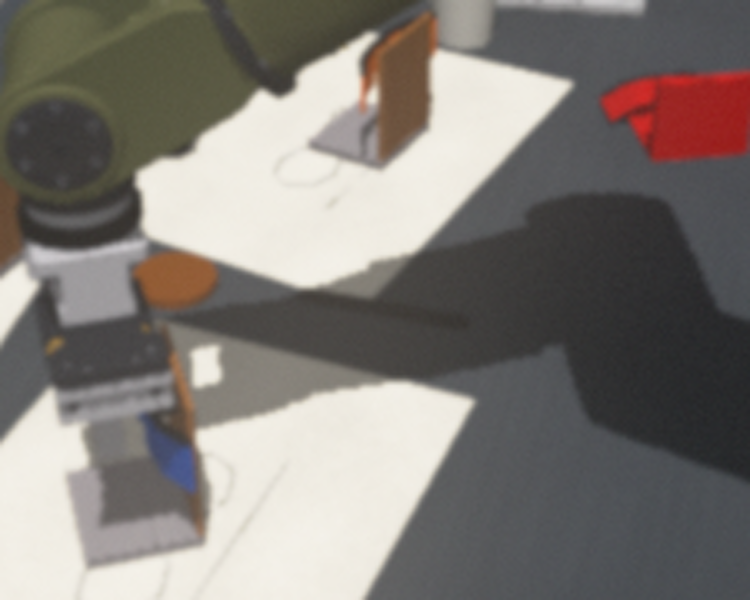

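Blue now stands upright on its foot (140,510), and orange is still standing (370,135). I'll ease forward and lift the same way.

send_rows([
  [[0.2, 0, 0], [0, 0, 0], -1],
  [[0, 0, -0.3], [0, 0, 0], -1],
  [[0, 0, -0.7], [0, 0, 0], -1],
  [[0, 0, -1], [0, 0, 0], -1],
  [[0, 0, -1], [0, 0, 0], -1],
  [[0, 0, -1], [0, 0, 0], -1],
  [[0, 0, -1], [0, 0, 0], -1],
  [[0, 0, -0.5], [0, 0, 0], -1],
  [[0, 0, 0], [0, 0, 0], -1],
  [[0, 0, 0], [0, 0, 0], -1],
])

```text
time_s: 11.1
ee_pos: [0.5605, 0.2571, 0.2201]
eef_rot: [-3.142, 0.0, 0.567]
force: [0.1, 0.3, -0.9]
grip_width: 0.0002
grip_force: 0.0
```

```bash
python3 - <<'E'
from h import *
c=snap('side','s4')
cv2.imwrite('pics/s4c.png',c['pixels'][:,:,::-1])
E
```

```text
(no output)
```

View pics/s4c.png

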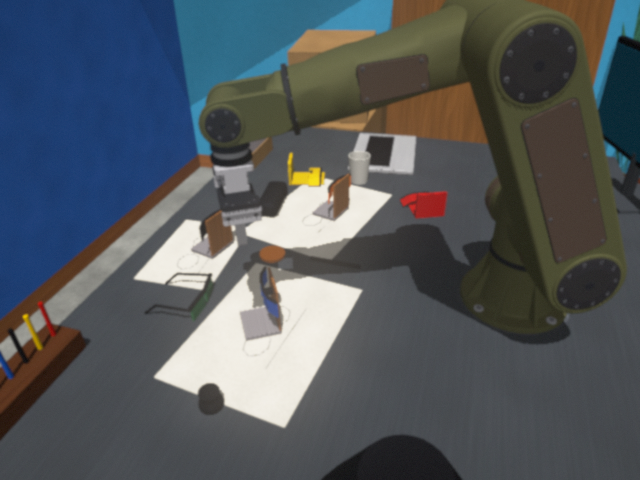

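The blue stand (265,305) and the orange stand (335,198) are both upright, the gripper is clear, and everything else is in place.

```bash
python3 -c "
from station import *
print(hand_in())"
```

```text
the job is handed in; nothing more can be done
None
```

The orange and blue stands are both upright on their feet where they fell, nothing else on the desk appears to have moved in the final side view, and the job was handed in at about 11 s; no verdict came back.

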